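# Spring the drawer of a wooden money-box house with a push stick

### The arm

A 6-joint arm with a two-finger parallel gripper is mounted at the origin on the work surface. World frame = base frame: x ahead of the robot, y to its left, z up, the work surface at z = 0. Lengths are in m, angles in rad, forces in N, time in s.
With the tool pointing down it reaches from about 0.425 to 0.95 m from the base axis. Payload 3.5 kg.
Tool frame: the origin (TCP) lies at the very end of the fingers, on their centre line; the grasp point (between the pads) lies ctrl.grip_point_offset behind it (ctrl.grip_point_offset is the distance from the TCP to the grasp point, in m); z points along the fingers, y is the direction in which the jaws open and shut (so a half turn about z gives the same grasp; the last joint's range is limited). The gripper opens to 85 mm and grips with 20 to 120 N. Pads are 22 mm wide; open, the fingers measure 114 mm over their backs; the gripper's body (76 mm by 85 mm) begins 54 mm behind the grasp point. The pads swing forward as they close: fully open they stand 13 mm farther back than shut.
Start: joints at [-1.418, 0.286, 1.577, -0, 1.279, -0.15], TCP at [0.201, -0.644, 0.231] pointing down, gripper open.
Joint ranges: [-2.77, 2.77], [-0.9, 2.22], [0.21, 2.48], [-1.53, 4.67], [0.24, 2.81], [-2.84, 2.84]. Speed limits (rad/s): [2.79, 2.79, 3.14, 3.14, 3.14, 3.14].

### API

Orientations are given as a unit quaternion [x, y, z, w].
In Python, from plant import ctrl gives the robot as it stands.
- The arm moves only by the tool servo_tool, never from a script. Its argument "increments" is a list of rows, each a list of 5 numbers: the opening, from 0 (shut) to 1 (fully open), then the shift along the world's x, y, z in units of 40 mm (1.0 is 40 mm), then the turn about the world's z in units of 5 degrees (1.0 is 5 degrees). A call has exactly 10 rows; each row is the pose to reach, as a shift and turn from the pose measured when the call began; what a row does not reach only later rows make up. A row lasts 1/12 s, in which the tool goes at most 41.7 mm and 7.16 degrees, less where a joint would pass 70% of its speed; a pose out of reach is approached as far as the arm can. A call with a gripper value outside its range is refused whole. The fingers move at their own pace and stop on an object; "grip_force" is the grip in N (left out, the last holds). Time passes only in rows, so rows that repeat a pose let the fingers close, or fill a call up. It gives the time, the measured TCP pose, the force and the opening at its end, in the units of the state.
- ctrl.get_state(): the state, without advancing time (a new reading comes with each control period).
- ctrl.read_camera(name): name is "side" or "top"; returns a dict with "frame" (400x640x3 uint8, red, green, blue), "K" (3x3 intrinsics, pixels), "extrinsics" (4x4, takes a point from camera to world coordinates). Camera axes: x right, y down, z forward; pixel columns grow to the right and rows downward; lengths in m; the calibration is good to about 2 mm. A picture is of the moment at which its call begins. There is no depth.
- ctrl.sign_off(): hands the job in, once; it reports no verdict.
Trained networks look in a picture, given as the dict that the camera call returned (one of the last four; its "shot" number tells which), for a name from the list of things; names that differ only in an ending like _2 or _b are one class to them, and where a whole thing is asked for, a point or a joint stands for the part that bears it (a point fixed in the world has none). Each returns a list of dicts, best first, with "conf" (0 to 1); they miss things now and then, are a little off and sometimes report something else, mostly with a low value. They report only what shows in the picture. A call takes as long as a camera call. They do not tell look-alikes from the thing itself.
- ctrl.masks_of(picture, query): "region" (400x640 bool, what is visible of it) and "extent" ([left, top, right, bottom] in pixels, round what is visible of it).
- ctrl.landmark_of(picture, query): "centre" ([row, column] in pixels: a listed point, or the origin of a listed thing).
The state is a dict: "time": time; "qpos": joint angles; "dq": joint speeds; "joint_efforts": joint torques, N m; "eef_pos": TCP position; "tcp_rot": TCP orientation; "contact_force": force on the tool from outside, world axes, zero at the start; "wrist_torque": the same for the moment, N m; "opening": opening from 0.0 (shut) to 1.0 (fully open).
Only numpy, scipy, OpenCV 4.12 (cv2) and the standard library are available. Lean on these libraries where they do the work, as an engineer would, in place of code of your own. Each camera call takes 0.05 s, during which the arm holds its last target. There are 200 camera calls.

### The job

The red drawer of the wooden money-box house is held shut by a hidden catch. Take the blue-handled push stick out of its wooden stand, put its thin end squarely through the narrow slot in the sloping green roof and feel along the slot for the springy tab inside (its place along the slot is not known, and the wood beside it is solid, so probe gently and never force it); press the tab until the drawer springs open. Then stand the stick back in its stand, fully home, let go of it, and leave the other things on the table where they are.

Things in the scene. Friction and masses are not known exactly. Their poses are not given: they have to be found in the camera images.
- slot (a point): Centre of the slot in the front slope of the house's roof, on the roof's outer face. z points squarely out of the roof (35 degrees from vertical, leaning to the house's front), y along the slot, x up the slope. The slot is 80 mm long (y), 18 mm wide (x), edged in yellow, through a 14 mm thick roof; both slopes of the roof are 200 mm wide
- shelf (a point): Point straight below the slot's centre on the hidden flat shelf inside, 45 mm below the roof's outer face; same axes as the slot. The shelf lies parallel to the roof under the whole slot and is rigid, but for one springy tab flush with it: 24 mm wide along y, right across the slot in x, its centre anywhere up to 24 mm either way along y (not known)
- slot_end (a point): The slot's end at +y, on the roof's outer face, 40 mm from its centre; same axes. How the hidden tab behaves: it yields straight in (-z), about 4 N at first and 7 N at 12 to 13 mm, where the drawer is released; hard stop at 18 mm. Solid shelf does not yield at all. Keep any push by the stick on the house or shelf well under 60 N
- house: Wooden money-box house, fixed to the table, 150 mm deep (x), 180 mm wide (y), ridge 165 mm high, with a brown chimney on the back slope rising to 203 mm. Origin: centre of its underside, z up; its front with the red drawer faces its own -x, which points to the robot's left, or left and up to 45 degrees away from it. The slot's centre lies 40 mm in front of its origin, 137 mm above the table
- drawer (a joint): Red drawer in the foot of the house's front, without a handle: 0 shut, grows to 0.035 m (fully sprung out, towards the front). A spring drives it out by itself once the catch is released, within half a second, and it stays out
- stick_handle (a point): Push stick: centre of its blue square handle, 24 x 24 mm and 70 mm long along its z axis (z points up the stick, away from the tip; x and y square to the handle's faces). The handle's lower end is 90 mm above the tip. About 0.08 kg. At the start the stick stands upright in the stand, the handle's lower end resting on the stand's top, the handle square to the stand
- stick_tip (a point): The thin end of the push stick: the end of its round-nosed wooden rod, 12 mm thick and 90 mm long below the handle; 125 mm below the handle's centre along the stick. Same axes as the handle
- stand_top (a point): Wooden stand, fixed, a 70 x 70 mm block 96 mm high; this point is the centre of its top, at the mouth of the hole. Axes: z up, x and y square to the block. The hole is 18 mm square with a small chamfer, 93 mm deep. With the stick fully home its tip is 90 mm below this point
- pot: Steel bucket of paint brushes, bucket 88 mm across, about 205 mm high with the brushes (origin: centre of its underside). Bystander, on the other side of the house from the stand
- cup: Clear plastic water cup, 76 mm across, 110 mm high (origin: centre of its underside). Bystander
- kit: Small unfinished open wooden box house, 100 x 80 x 80 mm (origin: centre of its underside). Bystander
- phone: Black telephone lying flat, 150 x 74 x 9 mm (origin: centre of its underside). Bystander
- jar: Orange paint jar, 60 mm across, 70 mm high (origin: centre of its underside). Bystander
- offcut: Flat wooden offcut, 90 x 60 x 18 mm (origin: centre of its underside). Bystander
Mind the look-alikes: they are no part of the job. Of the things like the part that bears stick_handle, leave any that is yellow; of the rest the smaller one is meant. What is shaped like the part that bears stand_top but turquoise is not meant.

How it is judged:
On the way, in this order (a step that is already met when the one before it is completed fails the run):
1. the stick is lifted clear of its stand (height (world z) of stick_tip above 0.1 m), for 0.1 s.
2. the stick's tip is inside the house through the slot, the drawer still shut (z of stick_tip in the frame of slot below -0.03 m and x of stick_tip in the frame of slot between -0.03 and 0.03 m and y of stick_tip in the frame of slot between -0.045 and 0.045 m and value of joint drawer below 0.006 m), for 0.1 s.
3. the drawer springs open while the tip is in the slot (z of stick_tip in the frame of slot below -0.03 m and x of stick_tip in the frame of slot between -0.03 and 0.03 m and y of stick_tip in the frame of slot between -0.045 and 0.045 m and value of joint drawer above 0.025 m), for 0.1 s.
At the end, for the whole second after the job is handed in: The drawer is sprung out by more than 25 mm; the stick stands in its stand again, fully home (tip at least 83 mm below the stand's top, within 12 mm of the hole's axis, within 7 degrees of upright), released and at rest (value of joint drawer above 0.025 m and horizontal distance between stick_tip and stand_top below 0.012 m and z of stick_tip in the frame of stand_top below -0.083 m and angle between stick_handle's own z axis and vertical below 0.12 rad and linear speed of stick below 0.02 m/s and contact force between the fingers and stick below 0.1 N); the robot touches nothing.
It fails at once if the house or its inner parts are pushed with more than 60 N by the stick (contact force between stick and house above 60 N).
It fails at once if a bystander (brush bucket, cup, small house, phone, jar or offcut) is moved by more than 30 mm (distance of any of pot, cup, kit, phone, jar, offcut from where it was at the start of the episode above 0.03 m).
It also fails if it takes over 67 s, if anything falls off the work surface, if the arm or the gripper's body presses on something with over 40 N, if the wrist force passes 120 N, or if a joint passes its speed limit or range.

## Working session

There is one attempt and no reset: what is moved stays moved. The work goes in short steps, Python scripts to look and compute and a tool call to move; the robot and the scene stay as the last step left them, time stands still between calls to the robot, and variables do not carry over. Pictures are saved under pics/ and viewed, about 8 in all and at most 12, crops included, and the job is handed in when it is done.

Besides the shell and the picture viewer there is one more tool, called after ">>>" as a command line: name --pt "numbers of a row" for each row, then --argument value for the rest. servo_tool: Moves the arm, as the interface text tells. Its arguments: {"type":"object","properties":{"increments":{"type":"array"},"grip_force":{"type":"number"}},"required":["increments"]}

```bash
mkdir -p pics
cat > h.py <<'E'
import numpy as np,cv2
from plant import ctrl
def uv(P,p):
    T=np.linalg.inv(P["extrinsics"]);c=T[:3,:3]@np.asarray(p)+T[:3,3];q=P["K"]@c;return q[:2]/q[2]
def ray(P,rc):
    d=P["extrinsics"][:3,:3]@np.linalg.inv(P["K"])@[rc[1],rc[0],1];return P["extrinsics"][:3,3],d/np.linalg.norm(d)
def atz(P,rc,z):
    o,d=ray(P,rc);return o+d*(z-o[2])/d[2]
def tri(A,a,B,b):
    (o,d),(p,e)=ray(A,a),ray(B,b);M=np.stack([d,-e],1);s=np.linalg.lstsq(M,p-o,rcond=None)[0]
    x,y=o+d*s[0],p+e*s[1];return (x+y)/2,np.linalg.norm(x-y)
def save(P,n,crop=None,k=1):
    f=P["frame"][...,::-1]
    if crop: f=f[crop[1]:crop[3],crop[0]:crop[2]]
    cv2.imwrite(f"pics/{n}.png",cv2.resize(f,None,fx=k,fy=k,interpolation=cv2.INTER_CUBIC))
E
python3 - <<'E'
from h import *
S=ctrl.read_camera("side");T=ctrl.read_camera("top")
save(S,"s0");save(T,"t0")
np.set_printoptions(precision=3,suppress=True)
print(ctrl.grip_point_offset,ctrl.get_state())
for n,P in(("S",S),("T",T)):
    print(n,P["extrinsics"][:3,3],P["extrinsics"][:3,2])
    for q in["slot","slot_end","house","stick_handle","stick_tip","stand_top","pot","cup","kit","phone","jar","offcut"]:
        print(q,[(np.round(d["centre"]).tolist(),round(d["conf"],2)) for d in ctrl.landmark_of(P,q)][:4])
E
```

```text
0.0187 {'time': 0.1, 'qpos': array([-1.418,  0.287,  1.578,  0.   ,  1.279, -0.15 ]), 'dq': array([ 0.   , -0.002, -0.004,  0.   , -0.002, -0.001]), 'joint_efforts': array([  0.001, -40.73 , -29.37 ,  -0.   ,   0.003,  -0.   ]), 'eef_pos': array([ 0.201, -0.644,  0.23 ]), 'tcp_rot': array([ 0.989,  0.151,  0.   , -0.001]), 'contact_force': array([0.772, 0.565, 0.456]), 'wrist_torque': array([ 0.02 , -0.017,  0.03 ]), 'opening': 0.9967657552772936}
S [-0.057  0.853  0.943] [ 0.431 -0.629 -0.647]
slot [([169.0, 308.0], 0.95)]
slot_end [([160.0, 300.0], 0.77), ([338.0, 185.0], 0.72)]
house [([200.0, 317.0], 0.95), ([336.0, 184.0], 0.33)]
stick_handle [([278.0, 224.0], 0.88), ([258.0, 257.0], 0.79)]
stick_tip [([326.0, 235.0], 0.55), ([177.0, 314.0], 0.52), ([140.0, 365.0], 0.47)]
stand_top [([269.0, 255.0], 0.56), ([236.0, 288.0], 0.55)]
pot [([171.0, 384.0], 0.89)]
cup [([275.0, 175.0], 0.73), ([268.0, 255.0], 0.37)]
kit [([136.0, 366.0], 0.68)]
phone [([201.0, 418.0], 0.9)]
jar [([339.0, 184.0], 0.83)]
offcut [([275.0, 350.0], 0.71)]
T [0.38  0.024 1.232] [ 0.13   0.007 -0.992]
slot [([182.0, 334.0], 0.62)]
slot_end [([166.0, 339.0], 0.59)]
house [([191.0, 350.0], 0.77)]
stick_handle [([224.0, 169.0], 0.88), ([217.0, 216.0], 0.62), ([179.0, 212.0], 0.52), ([183.0, 335.0], 0.23)]
stick_tip [([228.0, 190.0], 0.79), ([189.0, 226.0], 0.47), ([174.0, 472.0], 0.28)]
stand_top [([218.0, 264.0], 0.98), ([219.0, 217.0], 0.95), ([273.0, 412.0], 0.26)]
pot [([223.0, 435.0], 0.88), ([189.0, 347.0], 0.46)]
cup [([155.0, 202.0], 0.88)]
kit [([174.0, 472.0], 0.61)]
phone [([273.0, 412.0], 0.96)]
jar [([203.0, 164.0], 0.97)]
offcut [([268.0, 290.0], 0.77)]
```

View pics/s0.png

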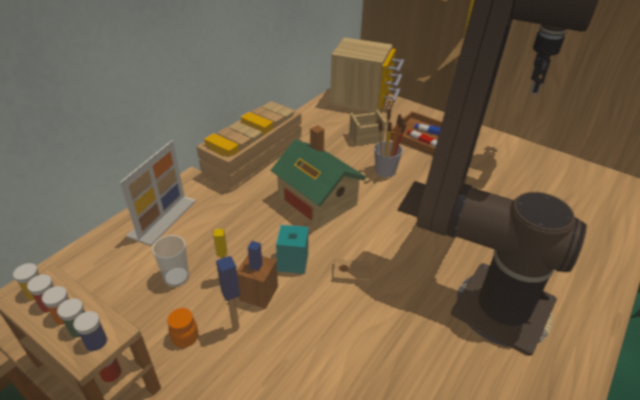

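View pics/t0.png

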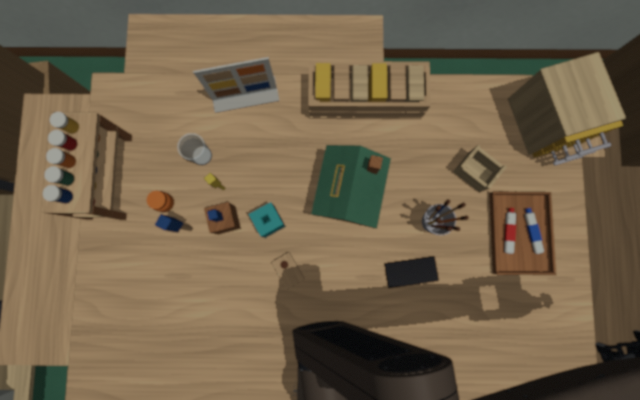

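Candidates for the stick: blue in the wooden stand (top: 214,215; side: 255,257), larger blue standing by itself (top: 168,223; side: 228,280), yellow (top: 211,180). The one meant is the smaller blue one in the wooden stand. For stands, the wooden one (top: 220,217) is right and the turquoise one (266,219) is not. I'll confirm this in an enlarged crop.

Run:
```python
from h import *
np.set_printoptions(precision=4,suppress=True)
S=ctrl.read_camera("side");T=ctrl.read_camera("top")
a=T["frame"][165:255,145:295,::-1];b=S["frame"][220:320,200:330,::-1]
a=cv2.resize(a,(600,360),interpolation=cv2.INTER_CUBIC);b=cv2.resize(b,(468,360),interpolation=cv2.INTER_CUBIC)
b=cv2.resize(b,(600,462))[:240] if 0 else b
im=np.zeros((600,780,3),np.uint8);im[:290,:483]=cv2.resize(a,(483,290));im[290:600,:403]=cv2.resize(b,(403,310))
cv2.imwrite("pics/c1.png",np.clip(im*1.6,0,255).astype(np.uint8))
def L(P,q):return [d["centre"] for d in ctrl.landmark_of(P,q)]
for q in["slot","slot_end","stand_top","stick_handle","house"]:
    for i in L(S,q)[:2]:
        for j in L(T,q)[:3]:
            x,e=tri(S,i,T,j)
            if e<.02:print(q,np.round(i),np.round(j),x,round(e,4))
for q,z in[("slot",.137),("slot_end",.137),("stand_top",.096),("house",0)]:
    for P in(S,T):print(q,[atz(P,c,z)[:2] for c in L(P,q)[:2]])
for q in["house","stand_top","stick_handle"]:
    for P in(S,T):
        for d in ctrl.masks_of(P,q)[:3]:
            c=cv2.findContours(d["region"].astype(np.uint8),0,2)[0];c=max(c,key=len)
            print(q,round(d["conf"],2),np.round(d["extent"]),cv2.minAreaRect(c))
```

```text
slot [169. 306.] [183. 336.] [ 0.5833 -0.0062  0.1348] 0.0053
slot_end [161. 294.] [167. 339.] [ 0.627  -0.0126  0.1398] 0.0082
stand_top [266. 258.] [218. 218.] [0.4875 0.3129 0.0994] 0.0051
stand_top [237. 290.] [218. 262.] [0.4877 0.1925 0.0945] 0.0028
stick_handle [258. 260.] [218. 216.] [0.4826 0.3101 0.1276] 0.0069
house [198. 318.] [192. 348.] [ 0.5774 -0.046   0.0085] 0.0037
slot [array([ 0.584 , -0.0029]), array([ 0.5426, -0.2409])]
slot [array([ 0.5805, -0.0075])]
slot_end [array([ 0.6334, -0.0143])]
slot_end [array([ 0.624 , -0.0148])]
stand_top [array([0.4872, 0.3097]), array([0.4854, 0.1931])]
stand_top [array([0.49  , 0.3152]), array([0.4888, 0.193 ])]
house [array([ 0.5814, -0.0549]), array([0.5663, 0.2253])]
house [array([ 0.5804, -0.0456])]
house 0.86 [272. 126. 364. 227.] ((316.86895751953125, 179.72755432128906), (89.77217102050781, 76.73402404785156), 48.366458892822266)
house 0.69 [314. 147. 393. 229.] ((351.69232177734375, 183.53846740722656), (67.8561782836914, 79.23091888427734), 11.309932708740234)
stand_top 0.8 [237. 257. 276. 307.] ((257.5799865722656, 282.
[... 570 characters left out ...]
7344), (29.424114227294922, 13.670897483825684), 84.80557250976562)
stick_handle 0.65 [212. 255. 241. 332.] ((231.07154846191406, 292.6614685058594), (73.63387298583984, 19.532894134521484), 80.13418579101562)
stick_handle 0.65 [212. 228. 226. 261.] ((220.0, 243.0), (28.0, 12.0), 90.0)
stick_handle 0.96 [154. 216. 194. 233.] ((174.17648315429688, 224.7941436767578), (36.62287902832031, 15.037208557128906), 14.03624439239502)
stick_handle 0.76 [204. 175. 222. 192.] ((214.75003051757812, 182.75001525878906), (20.50609588623047, 9.899494171142578), 45.0)
stick_handle 0.56 [207. 213. 224. 222.] ((215.14866638183594, 214.89187622070312), (12.001126289367676, 14.79590892791748), 80.53767395019531)
```

View pics/c1.png

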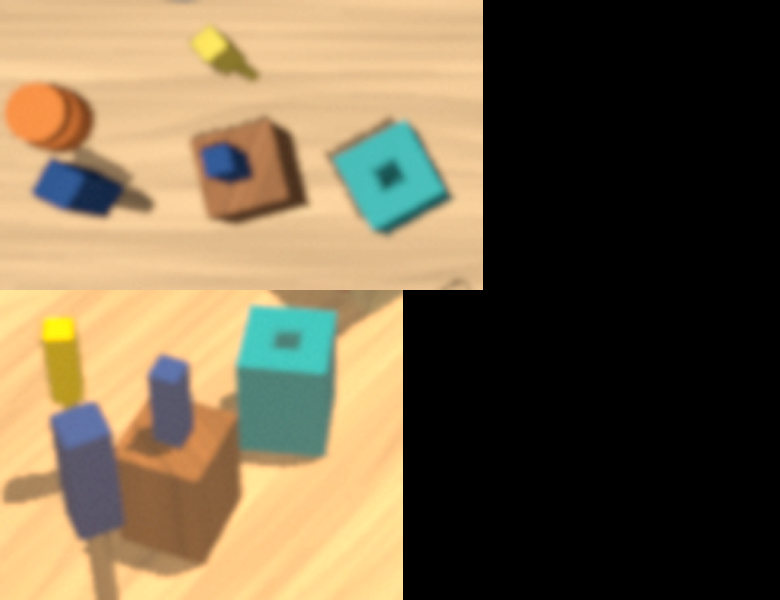

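The crop shows the small blue handle standing in the wooden stand, with the handle square to it. The big blue stick, the yellow stick and the turquoise stand are separate. One more refined measurement before moving: stand pose, slot pose and house yaw.

Run:
```python
from h import *
from scipy.optimize import minimize
np.set_printoptions(precision=4,suppress=True)
S=ctrl.read_camera("side");T=ctrl.read_camera("top")
rects=[]
for P,(l,t,r,b) in((T,(322,156,350,206)),(S,(288,150,326,188))):
    f=P["frame"][t:b,l:r].astype(float);m=(f[...,0]+f[...,1])/2-f[...,2]
    m2=(f[...,0]>f[...,1]*0.95)&(m>25)
    pts=np.argwhere(m2)[:,::-1]+[l,t];rc=cv2.minAreaRect(pts.astype(np.float32));bx=cv2.boxPoints(rc)
    print(len(pts),pts.mean(0),rc)
    e=sorted([(np.linalg.norm(bx[i]-bx[(i+1)%4]),i) for i in range(4)])[:2]
    mids=[(bx[i]+bx[(i+1)%4])/2 for _,i in e];rects.append((np.array(rc[0]),sorted(mids,key=lambda q:q[1])))
c=lambda v:v[::-1]
print("slot",tri(T,c(rects[0][0]),S,c(rects[1][0])))
E=[tri(T,c(a),S,c(b)) for a,b in zip(rects[0][1],rects[1][1])];print(E)
d=E[0][0]-E[1][0];print("slot yaw",np.degrees(np.arctan2(d[1],d[0])),np.linalg.norm(d))
for P,r in((T,rects[0]),(S,rects[1])):
    q=[atz(P,c(m),.137) for m in r[1]];d=q[0]-q[1];print("at z",atz(P,c(r[0]),.137),np.degrees(np.arctan2(d[1],d[0])),np.linalg.norm(d))
# square edge fit
def grad(P):
    f=cv2.GaussianBlur(P["frame"],(0,0),1).astype(np.float32)
    gx=cv2.Sobel(f,cv2.CV_32F,1,0);gy=cv2.Sobel(f,cv2.CV_32F,0,1)
    return np.sqrt((gx**2+gy**2).sum(2))
G=[(P,grad(P)) for P in(S,T)]
k=np.linspace(-.9,.9,25);h=.035
sq=np.array([[s*h,t*h] for t in k for s in(-1,1)]+[[t*h,s*h] for t in k for s in(-1,1)])
def cost(p,Gs=G):
    a=np.radians(p[2]*1000);R=np.array([[np.cos(a),-np.sin(a)],[np.sin(a),np.cos(a)]])
    w=sq@R.T+p[:2];s=0
    for P,g in Gs:
        q=np.array([uv(P,[*x,.096]) for x in w]).astype(np.float32)
        s-=cv2.remap(g,q[:,0],q[:,1],cv2.INTER_LINEAR).mean()
    return s
for Gs in(G,G[:1],G[1:]):
    r=min((minimize(cost,[.488,.313,y/1000],args=(Gs,),method="Nelder-Mead",options=dict(initial_simplex=[[.488,.313,y/1000],[.494,.313,y/1000],[.488,.319,y/1000],[.488,.313,y/1000+.004]])) for y in(10,14,18)),key=lambda r:r.fun);print("stand",r.x*[1,1,1000],r.fun)
H=lambda P,q:[d["centre"] for d in ctrl.landmark_of(P,q)]
for i in H(S,"stick_handle")[:4]:
    for j in H(T,"stick_handle")[:4]:
        x,e=tri(S,i,T,j)
        if e<.015:print("handle",i,j,x,e)
```

```text
197 [337.3046 180.3046] ((335.8113708496094, 174.70535278320312), (42.198272705078125, 19.541818618774414), 78.40782928466797)
285 [307.0596 168.6211] ((306.5689392089844, 168.6724090576172), (25.44025993347168, 48.0950927734375), 68.19859313964844)
slot (array([ 0.5978, -0.0102,  0.1308]), np.float64(0.015105747520968585))
[(array([ 0.5917, -0.0179,  0.1798]), np.float64(0.12056672060759258)), (array([0.5915, 0.0083, 0.1066]), np.float64(0.09507779344236389))]
slot yaw -89.54721068916412 0.0777402872870385
at z [ 0.6032 -0.0064  0.137 ] 11.650159469549525 0.11440914593280821
at z [ 0.5854 -0.006   0.137 ] -109.40249130456469 0.14512316876155906
stand [ 0.4915  0.3122 14.6943] -256.447509765625
stand [ 0.4897  0.313  14.1012] -125.0634765625
stand [ 0.4935  0.312  14.8549] -142.230224609375
handle [276.6, 224.7] [223.3, 169.6] [0.4693 0.4193 0.1725] 0.006089085797064042
handle [256.3, 258.6] [220.4, 216.8] [0.4804 0.3091 0.1304] 0.0033925505632357482
handle [241.7, 217.5] [181.5, 211.2] [0.5857 0.3294 0.1288] 0.004697589771271934
```

>>> servo_tool --pt "0.65 0.4 0.3 1 1.4" --pt "0.65 1 1 2 2.8" --pt "0.65 1.8 1.7 2.5 4.2" --pt "0.65 2.6 2.5 2.5 5.6" --pt "0.65 3.4 3.2 2.5 7" --pt "0.65 4.2 4 2.5 8.4" --pt "0.65 5 4.8 2.5 9.8" --pt "0.65 5.8 5.6 2.5 11.2" --pt "0.65 6.6 6.4 2.5 12.6" --pt "0.65 7.4 7.2 2.5 14" --grip_force 20

```text
time: 3.93
eef_pos: [0.4701, -0.3829, 0.3316]
tcp_rot: [0.721, 0.693, -0.0, 0.0]
contact_force: [0.2, -0.4, 0.4]
opening: 0.65
```

Run:
```python
from h import *
from scipy.optimize import minimize
np.set_printoptions(precision=4,suppress=True)
S=ctrl.read_camera("side");T=ctrl.read_camera("top")
S["frame"]=cv2.imread("pics/s0.png")[...,::-1];T["frame"]=cv2.imread("pics/t0.png")[...,::-1]
def yel(P):
    f=P["frame"].astype(np.float32);return cv2.GaussianBlur(np.clip(f[...,0]+f[...,1]*0-f[...,2]*.5-f[...,1]*.5,-40,80),(0,0),.7)
G=[(P,yel(P)) for P in(S,T)]
c35,s35=np.cos(np.radians(35)),np.sin(np.radians(35))
def pts(p,hx,hy,k=np.linspace(-1,1,25)):
    a=np.radians(p[2]*1000)
    xh=np.array([np.cos(a),np.sin(a),0]);yh=np.array([-np.sin(a),np.cos(a),0]);up=xh*c35+np.array([0,0,s35])
    q=np.array([[s*hx,t*hy] for t in k for s in(-1,1)]+[[t*hx,s*hy] for t in k for s in(-1,1)])
    return np.array([p[0],p[1],.137])+q[:,:1]*up+q[:,1:]*yh
def samp(P,g,w):
    q=np.array([uv(P,x) for x in w]).astype(np.float32);return cv2.remap(g,q[:,0],q[:,1],cv2.INTER_LINEAR).mean()
def cost(p,Gs):
    r=p[3]
    return -sum(samp(P,g,pts(p,.009+r,.04+r))-.7*samp(P,g,pts(p,.013+2*r,.044+2*r)) for P,g in Gs)
for Gs in(G,G[:1],G[1:]):
    b=None
    for y in(-106,-100,-95):
        x0=np.array([.583,-.006,y/1000,.002])
        r=minimize(cost,x0,args=(Gs,),method="Nelder-Mead",options=dict(initial_simplex=[x0]+[x0+d for d in np.diag([.006,.006,.005,.002])]))
        if b is None or r.fun<b.fun:b=r
    print("slot",b.x*[1,1,1000,1],b.fun)
    a=np.radians(b.x[2]*1000)
r=b
```

```text
slot [   0.5878   -0.0093 -102.1721    0.0025] -68.31779479980469
slot [   0.5865   -0.0087 -102.2801    0.0023] -41.06212615966797
slot [   0.5883   -0.0094 -101.7357    0.0027] -28.393543243408203
```

>>> servo_tool --pt "0.65 0.3 0.9 0 1.3" --pt "0.65 0.6 1.8 0 2.6" --pt "0.65 0.9 2.7 0 4" --pt "0.65 1.2 3.7 0 5.3" --pt "0.65 1.4 4.6 0 6.6" --pt "0.65 1.6 5.6 0 8" --pt "0.65 1.8 6.6 0 9.3" --pt "0.65 1.9 7.6 0 10.6" --pt "0.65 1.8 8.6 0 12" --pt "0.65 1.7 9.6 0 13.3"

```text
time: 4.87
eef_pos: [0.5403, 0.005, 0.3317]
tcp_rot: [0.22, 0.976, 0.001, -0.0]
contact_force: [0.8, -0.3, 0.8]
opening: 0.653
```

>>> servo_tool --pt "0.65 -0.1 0.9 0 1" --pt "0.65 -0.2 1.8 0 2" --pt "0.65 -0.3 2.8 0 3" --pt "0.65 -0.5 3.8 0 4.2" --pt "0.65 -0.7 4.8 0 5.4" --pt "0.65 -0.9 5.8 0 6.6" --pt "0.65 -1.1 6.8 0 7.6" --pt "0.65 -1.22 7.68 -0.5 8.02" --pt "0.65 -1.22 7.68 -1.4 8.02" --pt "0.65 -1.22 7.68 -2.3 8.02"

```text
time: 5.7
eef_pos: [0.4921, 0.3141, 0.2406]
tcp_rot: [-0.129, 0.992, 0.001, 0.002]
contact_force: [0.9, 0.2, 0.3]
opening: 0.65
```

Run:
```python
from h import *
S=ctrl.read_camera("side");T=ctrl.read_camera("top")
a=cv2.resize(S["frame"][180:310,190:340,::-1],(450,390),interpolation=2);b=cv2.resize(T["frame"][160:270,160:270,::-1],(350,350),interpolation=2)
im=np.zeros((400,800,3),np.uint8);im[:390,:450]=a;im[:350,450:]=b
cv2.imwrite("pics/c2.png",np.clip(im*1.5,0,255).astype(np.uint8))
s=ctrl.get_state();print(s["eef_pos"],s["tcp_rot"],2*np.degrees(np.arctan2(s["tcp_rot"][1],s["tcp_rot"][0])))
```

```text
[0.48772674 0.3105345  0.23203167] [-0.12784115  0.9917657  -0.00134908 -0.00745803] 194.69014080065054
```

View pics/c2.png

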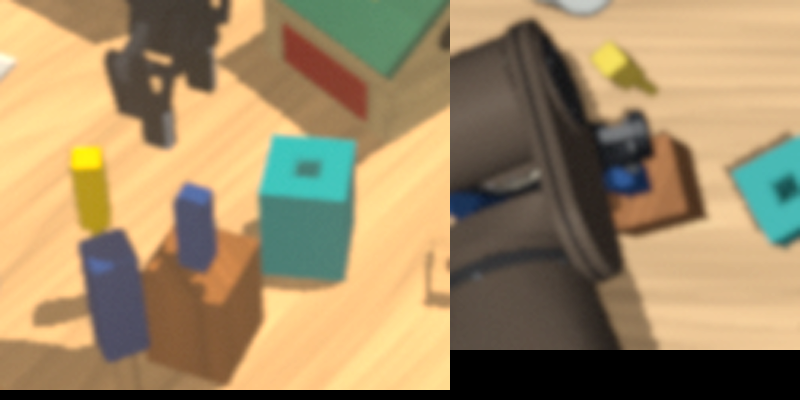

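The crop shows the open gripper above the small blue handle, in line with it and clear of the big blue stick. Now descend.

>>> servo_tool --pt "0.65 0.09 0.04 -0.3 0" --pt "0.65 0.09 0.04 -0.7 0" --pt "0.65 0.09 0.04 -1.1 0" --pt "0.65 0.09 0.04 -1.5 0" --pt "0.65 0.09 0.04 -1.9 0" --pt "0.65 0.09 0.04 -2.3 0" --pt "0.65 0.09 0.04 -2.6 0" --pt "0.65 0.09 0.04 -2.85 0" --pt "0.65 0.09 0.04 -3 0" --pt "0.65 0.09 0.04 -3 0"

```text
time: 6.63
eef_pos: [0.4912, 0.3117, 0.1112]
tcp_rot: [-0.128, 0.992, -0.002, -0.008]
contact_force: [-0.5, -0.0, -0.7]
opening: 0.65
```

Run:
```python
from h import *
for i in range(2):
    S=ctrl.read_camera("side")
    s=ctrl.get_state();print(s["time"],s["eef_pos"],2*np.degrees(np.arctan2(s["tcp_rot"][1],s["tcp_rot"][0])),s["contact_force"])
```

```text
6.6833 [0.49159743 0.31199049 0.11203857] 194.66767459082604 [ 0.07033425 -0.7062843  -0.19856999]
6.7333 [0.49191846 0.31222566 0.11266727] 194.67364841025284 [ 1.09152447 -0.1102554  -0.49325327]
```

>>> servo_tool --pt "0.45 0 0 0 0" --pt "0.3 0 0 0 0" --pt "0 0 0 0 0" --pt "0 0 0 0 0" --pt "0 0 0 0 0" --pt "0 0 0 0 0" --pt "0 0 0 0 0" --pt "0 0 0 0 0" --pt "0 0 0 0 0" --pt "0 0 0 0 0" --grip_force 40

```text
time: 7.57
eef_pos: [0.4926, 0.3126, 0.1138]
tcp_rot: [-0.128, 0.992, -0.001, -0.006]
contact_force: [-1.1, -0.4, 4.7]
opening: 0.278
```

>>> servo_tool --pt "0 0 0 0.2 0" --pt "0 0 0 0.6 0" --pt "0 0 0 1 0" --pt "0 0 0 1.4 0" --pt "0 0 0 1.8 0" --pt "0 0 0 2.2 0" --pt "0 0 0 2.6 0" --pt "0 0 0 2.75 0" --pt "0 0 0 2.75 0" --pt "0 0 0 2.75 0"

```text
time: 8.4
eef_pos: [0.4922, 0.3124, 0.2231]
tcp_rot: [-0.128, 0.992, -0.001, -0.007]
contact_force: [0.8, 0.7, -1.4]
opening: 0.278
```

Run:
```python
from h import *
T=ctrl.read_camera("top");S=ctrl.read_camera("side")
s=ctrl.get_state();print(s["time"],s["eef_pos"],2*np.degrees(np.arctan2(s["tcp_rot"][1],s["tcp_rot"][0])),s["contact_force"],s["opening"])
save(S,"c3",(200,190,320,310),5)
```

```text
8.5 [0.49173951 0.31220513 0.22203562] 194.67454726229852 [-0.02083758  0.62426614 -2.4459723 ] 0.2750284643754011
```

View pics/c3.png

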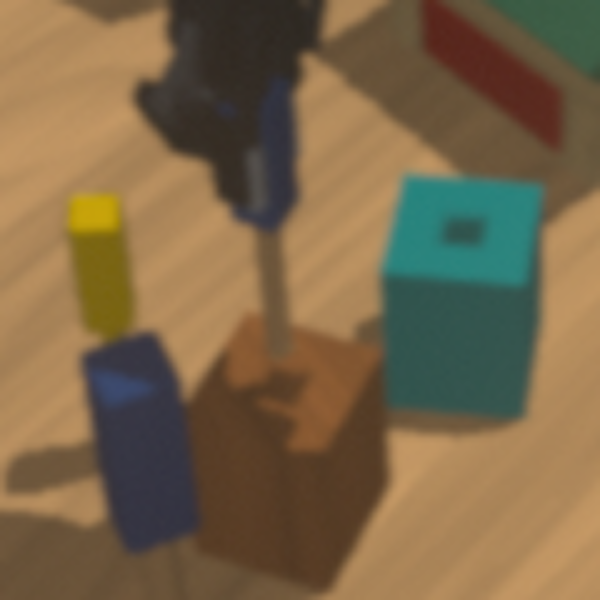

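The stick is out, and its tip is visible just above the wooden stand's hole (~275,350 in the crop). The tool can't tilt, so I'll put the tip 12 mm back into the hole mouth and swing the gripper in an arc. That pivots the stick in the jaws by about 35°.

>>> servo_tool --pt "0 0 0 -0.25 0" --pt "0 0 0 -0.5 0" --pt "0 0 0 -0.75 0" --pt "0 0 0 -0.75 0" --pt "0 -0.18 -0.05 -0.75 0" --pt "0 -0.36 -0.1 -0.75 0" --pt "0 -0.5 -0.13 -0.76 0" --pt "0 -0.65 -0.17 -0.78 0" --pt "0 -0.8 -0.21 -0.81 0" --pt "0 -0.94 -0.25 -0.84 0" --grip_force 20

```text
time: 9.33
eef_pos: [0.4542, 0.3023, 0.1896]
tcp_rot: [-0.128, 0.992, -0.001, -0.006]
contact_force: [2.8, 1.3, 0.1]
opening: 0.279
```

Run:
```python
from h import *
T=ctrl.read_camera("top");S=ctrl.read_camera("side")
s=ctrl.get_state();print(s["time"],s["eef_pos"],s["tcp_rot"],s["contact_force"],s["opening"])
save(S,"c4",(190,170,320,300),4)
```

```text
9.4333 [0.45342275 0.30226739 0.18910291] [-0.12785569  0.99176597 -0.00107213 -0.00721327] [2.55306142 0.29069906 0.2803187 ] 0.27282775701045037
```

View pics/c4.png

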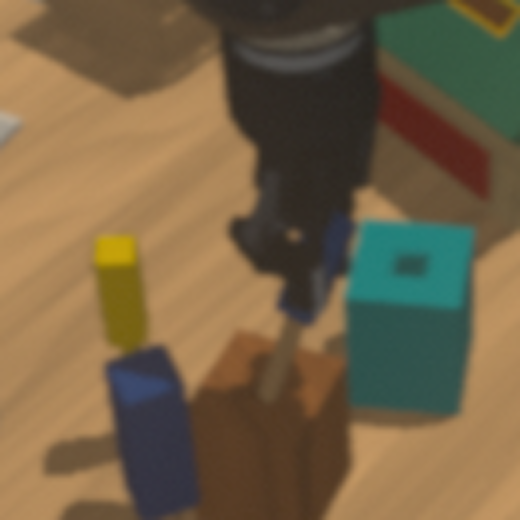

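>>> servo_tool --pt "0 -0.14 -0.04 -0.05 0" --pt "0 -0.28 -0.07 -0.11 0" --pt "0 -0.42 -0.11 -0.18 0" --pt "0 -0.56 -0.15 -0.26 0" --pt "0 -0.67 -0.18 -0.32 0" --pt "0 -0.78 -0.2 -0.38 0" --pt "0 -0.78 -0.2 -0.38 0" --pt "0 -0.78 -0.2 -0.38 0" --pt "0 -0.78 -0.2 -0.38 0" --pt "0 -0.78 -0.2 -0.38 0"

```text
time: 10.27
eef_pos: [0.4214, 0.2941, 0.1732]
tcp_rot: [-0.128, 0.992, -0.001, -0.009]
contact_force: [1.0, 0.2, 0.4]
opening: 0.274
```

>>> servo_tool --pt "0 0 0 0 0" --pt "0 0 0 0 0" --pt "0 0 0 0.4 0" --pt "0 0 0 0.8 0" --pt "0 0 0 1.3 0" --pt "0 0 0 1.8 0" --pt "0 0 0 2.3 0" --pt "0 0 0 2.8 0" --pt "0 0 0 3 0" --pt "0 0 0 3 0" --grip_force 70

```text
time: 11.1
eef_pos: [0.4218, 0.2943, 0.295]
tcp_rot: [-0.128, 0.992, -0.001, -0.008]
contact_force: [0.2, -0.6, -0.9]
opening: 0.272
```

Run:
```python
from h import *
np.set_printoptions(precision=4,suppress=True)
T=ctrl.read_camera("top");S=ctrl.read_camera("side")
s=ctrl.get_state();print(s["time"],s["eef_pos"],s["tcp_rot"],s["contact_force"],s["opening"])
for q in("stick_tip","stick_handle"):print(q,[(d["centre"],round(d["conf"],2)) for d in ctrl.landmark_of(S,q)])
print([(d["centre"],round(d["conf"],2)) for d in ctrl.landmark_of(T,"stick_tip")])
g=s["eef_pos"]+[0,0,.0187];u=np.array([-.967,-.254,0])
for th in(32,35,38):
    t=np.radians(th);tip=g-.1265*(u*np.sin(t)+[0,0,np.cos(t)]);print(th,"tip px side",uv(S,tip)[::-1],"top",uv(T,tip)[::-1],"g",uv(S,g)[::-1])
save(S,"c5",(200,120,330,260),4)
```

```text
11.2 [0.4207 0.2938 0.2919] [-0.1278  0.9917 -0.0016 -0.01  ] [ 0.0483  1.2631 -1.5192] 0.2702645545876532
stick_tip [([328.1, 234.0], 0.69), ([234.7, 249.9], 0.54), ([201.2, 317.4], 0.38)]
stick_handle [([204.8, 281.6], 0.81), ([238.6, 220.5], 0.78), ([278.7, 224.6], 0.7)]
[([213.1, 206.6], 0.54), ([189.3, 225.5], 0.53)]
32 tip px side [232.3459 254.8696] top [215.0365 208.3596] g [201.8744 282.1341]
35 tip px side [230.4301 252.4141] top [212.728  207.4833] g [201.8744 282.1341]
38 tip px side [228.4384 250.0285] top [210.4709 206.5869] g [201.8744 282.1341]
```

View pics/c5.png

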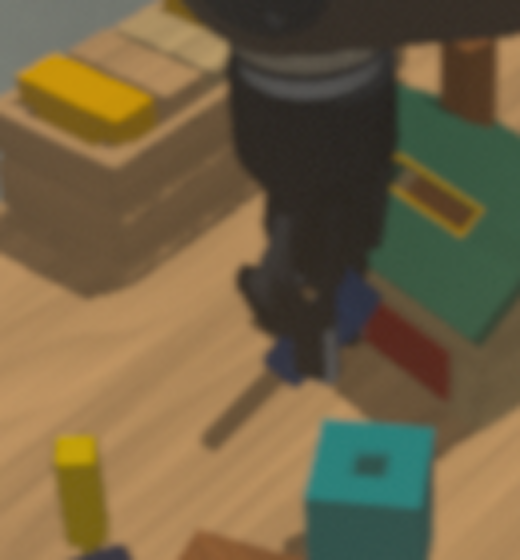

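The tip sits at about (252,230) in the full side image, which matches the prediction for 35° (252,230). Next I carry it to the roof and turn the tool to the house's axes.

>>> servo_tool --pt "0 0.2 -0.3 0 -1.4" --pt "0 0.5 -0.6 0 -2.8" --pt "0 0.8 -0.9 0 -4.2" --pt "0 1.1 -1.2 0 -5.6" --pt "0 1.4 -1.5 0 -7" --pt "0 1.7 -1.8 0 -8.4" --pt "0 2 -2.1 0 -9.8" --pt "0 2.2 -2.4 0 -11.2" --pt "0 2.4 -2.6 0 -12.6" --pt "0 2.6 -2.8 0 -14"

```text
time: 12.18
eef_pos: [0.5245, 0.1809, 0.2894]
tcp_rot: [0.467, 0.884, 0.004, -0.011]
contact_force: [-0.7, 0.8, -0.3]
opening: 0.273
```

>>> servo_tool --pt "0 0.3 -0.4 0 -1.4" --pt "0 0.6 -0.8 0 -2.8" --pt "0 0.9 -1.2 0 -4.2" --pt "0 1.3 -1.6 0 -5.6" --pt "0 1.7 -2.1 0 -7" --pt "0 2.05 -2.56 0 -8.3" --pt "0 2.05 -2.56 0 -9.28" --pt "0 2.05 -2.56 0 -9.28" --pt "0 2.05 -2.56 0 -9.28" --pt "0 2.05 -2.56 0 -9.28"

```text
time: 13.02
eef_pos: [0.6059, 0.0789, 0.2885]
tcp_rot: [0.777, 0.63, 0.007, -0.009]
contact_force: [-0.4, -0.7, -0.2]
opening: 0.271
```

```bash
cat > tip.py <<'E'
from h import *
np.set_printoptions(precision=4,suppress=True)
def show(name=None,th=35,sl=(0.5875,-0.0092,.137),yawh=77.9,nets=True):
    S=ctrl.read_camera("side");T=ctrl.read_camera("top") 
    s=ctrl.get_state();yw=2*np.degrees(np.arctan2(s["tcp_rot"][1],s["tcp_rot"][0]))
    print(s["time"],"tcp",s["eef_pos"],"yaw",yw,s["tcp_rot"],"F",s["contact_force"],s["opening"])
    t=np.radians(th);g=s["eef_pos"]+[0,0,.0187];y=np.radians(yw);tip=g-.1265*(np.array([np.cos(y),np.sin(y),0])*np.sin(t)+[0,0,np.cos(t)])
    a=np.radians(yawh);c,k=np.cos(np.radians(35)),np.sin(np.radians(35))
    f=np.array([np.cos(a),np.sin(a),0]);X=-f*c+[0,0,k];Z=f*k+[0,0,c];Y=np.cross(Z,X);R=np.stack([X,Y,Z])
    print("tip",tip,"in slot frame mm",1000*(R@(tip-sl)));print("pred px side",uv(S,tip)[::-1],"top",uv(T,tip)[::-1])
    if nets:
        L=[[(d["centre"],round(d["conf"],2)) for d in ctrl.landmark_of(P,"stick_tip")] for P in(S,T)];print(L)
        for i in L[0]:
            for j in L[1]:
                x,e=tri(S,i[0],T,j[0])
                if np.linalg.norm(x-tip)<.03:print("net tip",x,e,"slotfr",1000*(R@(x-sl)))
    if name:
        im=np.zeros((480,800,3),np.uint8)
        u=uv(S,sl).astype(int);im[:400,:400]=cv2.resize(S["frame"][u[1]-50:u[1]+30,u[0]-40:u[0]+40,::-1],(400,400),interpolation=2)
        u=uv(T,sl).astype(int);im[:400,400:]=cv2.resize(T["frame"][u[1]-40:u[1]+40,u[0]-50:u[0]+30,::-1],(400,400),interpolation=2)
        cv2.imwrite(f"pics/{name}.png",np.clip(im[:400]*1.6,0,255).astype(np.uint8))
    return S,T,s
E
python3 -c "
from tip import *
show('c6')"
```

```text
13.1167 tcp [0.606  0.0792 0.2891] yaw 78.02681314682987 [ 0.7769  0.6295  0.0076 -0.0088] F [-0.2874  0.6789 -1.4921] 0.27239893070232685
tip [0.5909 0.0082 0.2042] in slot frame mm [24.0392 -0.2922 65.2236]
pred px side [149.8132 301.623 ] top [174.1291 330.7531]
[[([327.9, 235.9], 0.69), ([152.2, 298.6], 0.65)], [([224.7, 190.1], 0.7), ([187.2, 225.1], 0.51), ([176.3, 333.0], 0.45)]]
net tip [0.594  0.0059 0.1925] 0.014135451986354797 slotfr [18.6361  3.1413 54.7274]
```

View pics/c6.png

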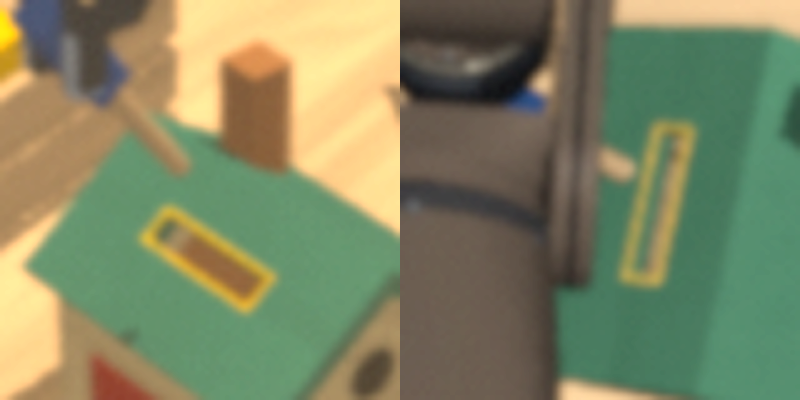

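Run:
```python
from tip import *
S=ctrl.read_camera("side");T=ctrl.read_camera("top");s=ctrl.get_state();sl=(0.5875,-0.0092,.137)
print(s["eef_pos"],uv(S,sl),uv(T,sl))
g=s["eef_pos"]+[0,0,.0187]
y=np.radians(78.0)
for th in(30,35,40):
  t=np.radians(th);ax=np.array([np.cos(y)*np.sin(t),np.sin(y)*np.sin(t),np.cos(t)])
  print(th,[ (uv(S,g-l*ax),uv(T,g-l*ax)) for l in(.1,.1265)])
for P,(l,t,r,b) in((S,(288,130,312,158)),(T,(320,165,334,186))):
    f=P["frame"].astype(float);m=(f[...,0]>f[...,1]*1.05)
    print("\n".join("%d "%(t+i)+"".join("#" if v else "." for v in row) for i,row in enumerate(m[t:b,l:r])))
```

```text
[0.6062 0.0789 0.2895] [306.6623 167.8182] [336.8534 180.5242]
30 [(array([294.8652, 147.4223]), array([322.0149, 170.6781])), (array([298.8964, 152.8452]), array([327.1888, 173.699 ]))]
35 [(array([297.0424, 144.8314]), array([324.9362, 170.9119])), (array([301.6001, 149.6194]), array([330.8406, 174.0067]))]
40 [(array([299.0846, 142.1028]), array([327.7133, 171.0569])), (array([304.1384, 146.2259]), array([334.3271, 174.2075]))]
130 ..######################
131 ...#####################
132 ..######################
133 .#######################
134 .#######################
135 ########################
136 ########################
137 ########################
138 ########################
139 ########################
140 #########...############
141 #########.....##########
142 ##########.......#######
143 ###..######.........####
144 ##....######..........##
145 #......######.........##
146 ........######.........#
147 .........######.........
148 ..........#####.........
149 ...........#####........
150 ............###.........
151 ........................
152 ........................
153 ........................
154 ........................
155 ........................
156 ........................
157 ........................
165 #####.........
166 #####.........
167 #####.........
168 ######........
169 #######.......
170 #########.....
171 ###########...
172 ############..
173 #############.
174 #############.
175 #####....###..
176 #####.........
177 #####.........
178 #####.........
179 #####.........
180 #####.........
181 ####..........
182 ####..........
183 ####..........
184 ####..........
185 ####..........
```

>>> servo_tool --pt "0 -0.01 -0.04 -0.2 0" --pt "0 -0.02 -0.08 -0.45 0" --pt "0 -0.03 -0.13 -0.7 0" --pt "0 -0.04 -0.17 -0.95 0" --pt "0 -0.05 -0.22 -1.2 0" --pt "0 -0.06 -0.25 -1.4 0" --pt "0 -0.06 -0.27 -1.48 0" --pt "0 -0.06 -0.27 -1.48 0" --pt "0 -0.06 -0.27 -1.48 0" --pt "0 -0.06 -0.27 -1.48 0"

```text
time: 14.15
eef_pos: [0.6043, 0.0681, 0.2311]
tcp_rot: [0.777, 0.629, 0.008, -0.008]
contact_force: [1.1, -0.4, -0.8]
opening: 0.271
```

```bash
python3 -c "
from tip import *
show('c7',35.5,nets=False)"
```

```text
14.25 tcp [0.6043 0.0682 0.2313] yaw 77.97795529552029 [ 0.7772  0.6291  0.0085 -0.0079] F [ 0.0203 -0.5718 -1.8838] 0.2738677623334339
tip [ 0.589  -0.0037  0.147 ] in slot frame mm [ 1.0351  0.3482 11.4912]
pred px side [165.6132 304.9698] top [179.2266 334.8735]
```

View pics/c7.png

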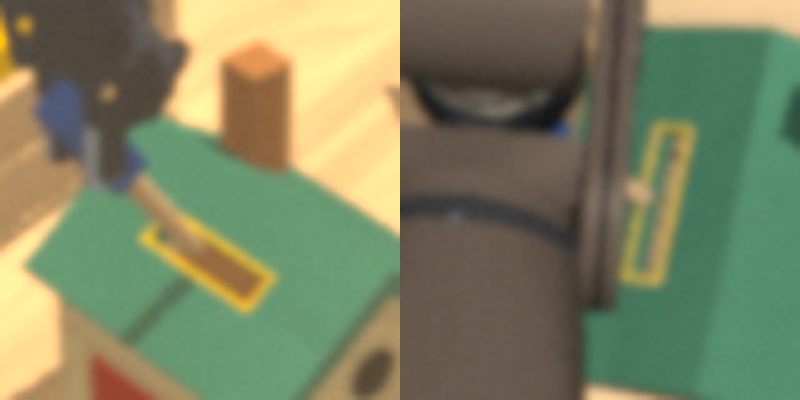

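Both views show the nose just over the slot's middle, and its position agrees with the prediction to 1–2 mm. Next I go in along the slot's normal, first through the roof only.

>>> servo_tool --pt "0 -0.01 -0.04 -0.06 0" --pt "0 -0.02 -0.08 -0.12 0" --pt "0 -0.03 -0.13 -0.18 0" --pt "0 -0.04 -0.17 -0.25 0" --pt "0 -0.05 -0.21 -0.31 0" --pt "0 -0.05 -0.26 -0.37 0" --pt "0 -0.06 -0.3 -0.43 0" --pt "0 -0.07 -0.34 -0.49 0" --pt "0 -0.07 -0.34 -0.49 0" --pt "0 -0.07 -0.34 -0.49 0"

```text
time: 15.08
eef_pos: [0.6014, 0.0545, 0.2114]
tcp_rot: [0.777, 0.629, 0.008, -0.008]
contact_force: [0.5, 0.3, -0.6]
opening: 0.272
```

```bash
python3 -c "
from tip import *
show('c8',35.5,nets=False)"
```

```text
15.1833 tcp [0.6017 0.0546 0.2119] yaw 77.9746983315383 [ 0.7772  0.6291  0.0086 -0.0078] F [ 0.2433  0.6335 -1.6495] 0.2682882818781822
tip [ 0.5864 -0.0172  0.1276] in slot frame mm [  1.2455   0.5775 -12.3545]
pred px side [169.3196 308.76  ] top [181.6153 339.7412]
```

>>> servo_tool --pt "0 -0.01 -0.04 -0.06 0" --pt "0 -0.02 -0.08 -0.12 0" --pt "0 -0.03 -0.13 -0.18 0" --pt "0 -0.04 -0.17 -0.25 0" --pt "0 -0.05 -0.21 -0.31 0" --pt "0 -0.05 -0.26 -0.37 0" --pt "0 -0.06 -0.3 -0.43 0" --pt "0 -0.07 -0.34 -0.49 0" --pt "0 -0.07 -0.35 -0.51 0" --pt "0 -0.07 -0.35 -0.51 0"

```text
time: 16.02
eef_pos: [0.5986, 0.0405, 0.191]
tcp_rot: [0.777, 0.629, 0.008, -0.008]
contact_force: [-0.5, -0.4, -1.4]
opening: 0.267
```

```bash
python3 -c "
from tip import *
show('c9',35.5,nets=False)"
```

```text
16.1167 tcp [0.5989 0.0406 0.1916] yaw 77.9723052885346 [ 0.7772  0.6291  0.0087 -0.0078] F [ 0.0263 -0.1529 -1.2264] 0.26928023839108556
tip [ 0.5836 -0.0312  0.1073] in slot frame mm [  1.2664   0.8132 -37.1844]
pred px side [173.121  312.5462] top [184.0146 344.5787]
```

>>> servo_tool --pt "0 0 -0.02 -0.03 0" --pt "0 -0.01 -0.04 -0.05 0" --pt "0 -0.01 -0.05 -0.07 0" --pt "0 -0.01 -0.07 -0.1 0" --pt "0 -0.02 -0.085 -0.125 0" --pt "0 -0.02 -0.1 -0.145 0" --pt "0 -0.02 -0.11 -0.165 0" --pt "0 -0.03 -0.125 -0.185 0" --pt "0 -0.03 -0.125 -0.185 0" --pt "0 -0.03 -0.125 -0.185 0"

```text
time: 16.95
eef_pos: [0.5981, 0.0363, 0.1853]
tcp_rot: [0.777, 0.629, 0.01, -0.008]
contact_force: [-1.0, 4.7, 5.9]
opening: 0.273
```

```bash
python3 -c "
from tip import *
show('c9',35.5,nets=False)"
```

```text
17.05 tcp [0.5981 0.0363 0.1853] yaw 77.96297268760227 [ 0.7773  0.629   0.0095 -0.008 ] F [-1.1178  3.8266  5.6035] 0.271530772442549
tip [ 0.5827 -0.0355  0.101 ] in slot frame mm [  1.2391   0.8588 -44.8281]
pred px side [174.2822 313.6877] top [184.7451 346.0221]
```

>>> servo_tool --pt "0 0 -0.014 -0.02 0" --pt "0 -0.006 -0.028 -0.04 0" --pt "0 -0.009 -0.042 -0.06 0" --pt "0 -0.012 -0.056 -0.08 0" --pt "0 -0.012 -0.056 -0.08 0" --pt "0 -0.012 -0.056 -0.08 0" --pt "0 -0.012 -0.056 -0.08 0" --pt "0 -0.012 -0.056 -0.08 0" --pt "0 -0.012 -0.056 -0.08 0" --pt "0 -0.012 -0.056 -0.08 0"

```text
time: 17.88
eef_pos: [0.5983, 0.036, 0.1852]
tcp_rot: [0.778, 0.629, 0.012, -0.009]
contact_force: [-2.4, 7.5, 11.4]
opening: 0.272
```

```bash
python3 -c "
from tip import *
show('c9',35.5,nets=False)"
```

```text
17.9833 tcp [0.5983 0.036  0.1852] yaw 77.90321177606242 [ 0.7776  0.6286  0.0116 -0.0088] F [-4.005   7.6757 12.3365] 0.2692799776734774
tip [ 0.5829 -0.0359  0.1009] in slot frame mm [  1.4687   1.118  -45.0486]
pred px side [174.208  313.7099] top [184.682  346.1531]
```

Solid shelf at y≈1 mm: it stopped at −45 mm with about 15 N. Lift off, shift 18 mm toward +y and probe again.

>>> servo_tool --pt "0 0.012 0.056 0.08 0" --pt "0 0.012 0.056 0.08 0" --pt "0 0.16 0.025 0.08 0" --pt "0 0.31 -0.007 0.08 0" --pt "0 0.45 -0.039 0.08 0" --pt "0 0.45 -0.039 0.08 0" --pt "0 0.44 -0.07 0.04 0" --pt "0 0.44 -0.095 0 0" --pt "0 0.434 -0.123 -0.04 0" --pt "0 0.428 -0.151 -0.08 0"

```text
time: 18.82
eef_pos: [0.6165, 0.0319, 0.1855]
tcp_rot: [0.778, 0.628, 0.014, -0.01]
contact_force: [-2.7, 8.6, 15.3]
opening: 0.273
```

```bash
python3 -c "
from tip import *
show('c9',35.5,nets=False)"
```

```text
18.9167 tcp [0.6164 0.0319 0.1857] yaw 77.831844316972 [ 0.778   0.6281  0.0141 -0.0096] F [-1.3419  6.6137  9.942 ] 0.2701979618126386
tip [ 0.6009 -0.0399  0.1014] in slot frame mm [  1.8881  19.5464 -44.8061]
pred px side [171.0209 309.3916] top [178.2241 347.6472]
```

>>> servo_tool --pt "0 0.015 0.07 0.1 0" --pt "0 0.015 0.07 0.1 0" --pt "0 -0.2 0.13 0.1 0" --pt "0 -0.42 0.19 0.09 0" --pt "0 -0.65 0.24 0.08 0" --pt "0 -0.87 0.29 0.08 0" --pt "0 -0.87 0.29 0.08 0" --pt "0 -0.88 0.25 0.03 0" --pt "0 -0.89 0.2 -0.04 0" --pt "0 -0.895 0.16 -0.1 0"

```text
time: 19.75
eef_pos: [0.581, 0.0386, 0.1826]
tcp_rot: [0.778, 0.628, 0.015, -0.01]
contact_force: [-1.1, 2.7, 4.4]
opening: 0.274
```

```bash
python3 -c "
from tip import *
show('c9',35.5,nets=False)"
```

```text
19.85 tcp [0.581  0.0384 0.1823] yaw 77.78499004813263 [ 0.7782  0.6278  0.0146 -0.0098] F [-1.3253  1.3753  3.9096] 0.27056098456794964
tip [ 0.5654 -0.0334  0.098 ] in slot frame mm [  0.8368 -16.4902 -48.1719]
pred px side [177.7962 318.2745] top [191.1338 345.1984]
```

Tab found at y≈−16.5 mm: it has yielded 3 mm at about 5 N. Press it straight in.

>>> servo_tool --pt "0 -0.005 -0.025 -0.035 0" --pt "0 -0.01 -0.05 -0.07 0" --pt "0 -0.015 -0.075 -0.11 0" --pt "0 -0.02 -0.1 -0.145 0" --pt "0 -0.025 -0.125 -0.18 0" --pt "0 -0.03 -0.15 -0.22 0" --pt "0 -0.038 -0.178 -0.26 0" --pt "0 -0.038 -0.178 -0.26 0" --pt "0 -0.038 -0.178 -0.26 0" --pt "0 -0.038 -0.178 -0.26 0"

```text
time: 20.68
eef_pos: [0.5798, 0.0317, 0.1729]
tcp_rot: [0.778, 0.628, 0.015, -0.01]
contact_force: [-2.7, 3.9, 5.5]
opening: 0.272
```

```bash
python3 -c "
from tip import *
S,T,s=show(None,35.5,nets=False)
a=cv2.resize(S['frame'][130:240,250:370,::-1],(480,440),interpolation=2)
cv2.imwrite('pics/c10.png',np.clip(a*1.6,0,255).astype(np.uint8))"
```

```text
20.7833 tcp [0.5798 0.0317 0.173 ] yaw 77.75643352807246 [ 0.7784  0.6276  0.0151 -0.0102] F [-1.4909  3.6204  6.2886] 0.2687026099652191
tip [ 0.5642 -0.0401  0.0887] in slot frame mm [  1.0124 -16.2642 -59.7012]
pred px side [179.4243 319.963 ] top [192.1218 347.4293]
```

View pics/c10.png

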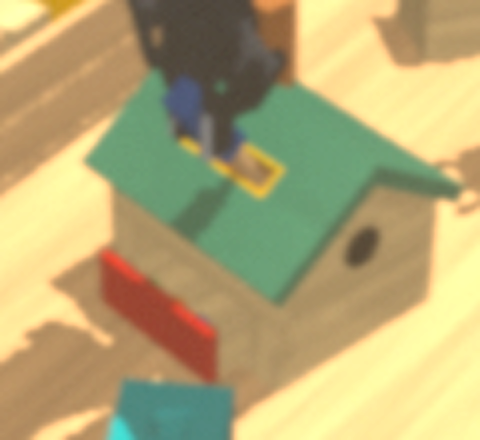

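The red drawer has sprung out (visible at ~(160,315) in the crop). Withdraw along the slot's normal.

>>> servo_tool --pt "0 0 0 0 0" --pt "0 0.02 0.08 0.12 0" --pt "0 0.05 0.22 0.33 0" --pt "0 0.08 0.37 0.54 0" --pt "0 0.11 0.52 0.76 0" --pt "0 0.14 0.67 0.98 0" --pt "0 0.17 0.82 1.2 0" --pt "0 0.2 0.97 1.42 0" --pt "0 0.24 1.12 1.64 0" --pt "0 0.24 1.12 2.1 0"

```text
time: 21.62
eef_pos: [0.5885, 0.0778, 0.2556]
tcp_rot: [0.778, 0.628, 0.014, -0.012]
contact_force: [-0.4, -0.7, -1.2]
opening: 0.274
```

```bash
python3 -c "
from tip import *
S,T,s=show(None,35.5,nets=True)"
```

```text
21.7167 tcp [0.5913 0.077  0.2609] yaw 77.80758511682859 [ 0.7781  0.6279  0.0175 -0.0079] F [0.7656 0.3306 0.0683] 0.2723660293156066
tip [0.5757 0.0052 0.1766] in slot frame mm [ 13.2041 -14.5146  39.134 ]
pred px side [159.9687 306.9731] top [182.117  331.6962]
[[([326.7, 234.6], 0.81), ([166.9, 306.9], 0.75)], [([230.8, 189.7], 0.75), ([188.1, 225.3], 0.49), ([183.4, 331.1], 0.45), ([217.0, 217.9], 0.35)]]
net tip [0.5759 0.0061 0.1545] 0.0010681777823482975 slotfr [ -0.2163 -14.4999  21.5378]
```

>>> servo_tool --pt "0 0 0.1 0.4 1.4" --pt "0 -0.2 0.4 0.8 2.8" --pt "0 -0.5 0.7 0.8 4.2" --pt "0 -0.8 1 0.8 5.6" --pt "0 -1.1 1.4 0.8 7" --pt "0 -1.4 1.8 0.8 8.4" --pt "0 -1.7 2.2 0.8 9.8" --pt "0 -2 2.5 0.8 11.2" --pt "0 -2.3 2.9 0.8 12.6" --pt "0 -2.5 3.2 0.8 14"

```text
time: 22.65
eef_pos: [0.4881, 0.2053, 0.2879]
tcp_rot: [0.275, 0.961, 0.007, -0.018]
contact_force: [0.7, 0.3, 0.2]
opening: 0.269
```

>>> servo_tool --pt "0 -0.2 0.3 0.1 1.4" --pt "0 -0.4 0.6 0.1 2.8" --pt "0 -0.7 0.9 0.1 4.2" --pt "0 -1 1.3 0.1 5.6" --pt "0 -1.3 1.7 0.1 7" --pt "0 -1.6 2.1 0.1 8.3" --pt "0 -1.67 2.22 0.1 9.33" --pt "0 -1.67 2.22 0.1 9.33" --pt "0 -1.67 2.22 0.1 9.33" --pt "0 -1.67 2.22 0.1 9.33"

```text
time: 23.48
eef_pos: [0.4214, 0.2936, 0.2911]
tcp_rot: [-0.127, 0.992, -0.001, -0.02]
contact_force: [-0.2, -0.6, -0.3]
opening: 0.269
```

Run:
```python
from tip import *
S,T,s=show(None,35.5,nets=True)
new=cv2.resize(S["frame"][120:260,200:330,::-1],None,fx=3,fy=3,interpolation=2)
old=cv2.resize(cv2.imread("pics/c5.png"),(390,420))
cv2.imwrite("pics/c11.png",np.clip(np.hstack([old,new])*1.5,0,255).astype(np.uint8))
```

```text
23.5833 tcp [0.4217 0.2935 0.2915] yaw 194.62782664020074 [-0.1273  0.9917 -0.0013 -0.0195] F [ 0.8105 -0.163   0.0404] 0.268109873154641
tip [0.4928 0.3121 0.2072] in slot frame mm [-200.7808 -159.9664  226.2952]
pred px side [229.9204 251.8003] top [211.9625 207.5639]
[[([231.1, 250.5], 0.86), ([327.6, 236.5], 0.68), ([176.2, 312.2], 0.33)], [([187.7, 224.0], 0.57), ([216.7, 218.6], 0.35)]]
net tip [0.4943 0.2971 0.1876] 0.02650002168569508 slotfr [-200.2792 -155.3765  202.0267]
```

View pics/c11.png

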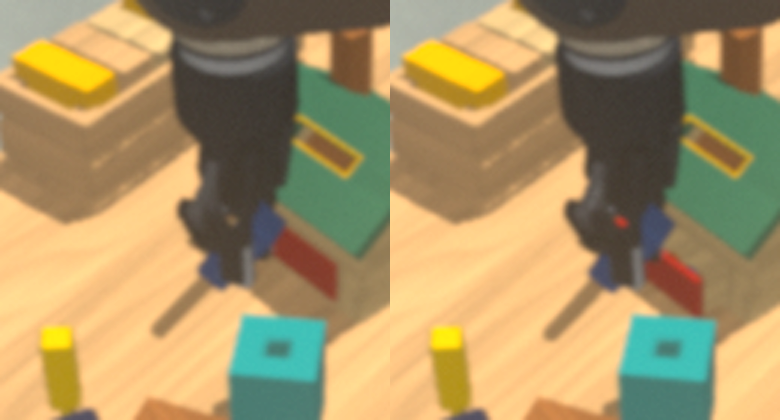

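Side by side, the stick sits in the jaws exactly as before (tip ~(157,332) in both crops) and the drawer is open. I reverse the tilt: tip into the hole mouth first, then swing upright.

>>> servo_tool --pt "0 0.03 0.02 -0.4 0" --pt "0 0.03 0.02 -0.8 0" --pt "0 0.03 0.02 -1.2 0" --pt "0 0.03 0.02 -1.6 0" --pt "0 0.03 0.02 -2 0" --pt "0 0.03 0.02 -2.3 0" --pt "0 0.03 0.02 -2.6 0" --pt "0 0.03 0.02 -2.8 0" --pt "0 0.03 0.02 -2.87 0" --pt "0 0.03 0.02 -2.87 0" --grip_force 30

```text
time: 24.52
eef_pos: [0.423, 0.2943, 0.1765]
tcp_rot: [-0.127, 0.992, -0.001, -0.02]
contact_force: [0.1, -0.4, -0.8]
opening: 0.274
```

Run:
```python
from tip import *
show(None,35.5,nets=False)
```

```text
24.6167 tcp [0.4233 0.2946 0.1776] yaw 194.65226303199725 [-0.1275  0.9917 -0.0011 -0.0189] F [ 0.6354 -0.4923 -0.3448] 0.2728552430487149
tip [0.4944 0.3132 0.0933] in slot frame mm [-267.2495 -158.6192  133.8182]
pred px side [265.9912 254.4843] top [216.0011 218.6389]
```

>>> servo_tool --pt "0 0.03 0.01 -0.08 0" --pt "0 0.05 0.013 -0.16 0" --pt "0 0.05 0.013 -0.16 0" --pt "0 0.23 0.06 -0.06 0" --pt "0 0.41 0.107 0.03 0" --pt "0 0.6 0.155 0.09 0" --pt "0 0.78 0.204 0.15 0" --pt "0 0.98 0.255 0.17 0" --pt "0 1.17 0.307 0.19 0" --pt "0 1.17 0.307 0.19 0" --grip_force 20

```text
time: 25.45
eef_pos: [0.4689, 0.3065, 0.1849]
tcp_rot: [-0.127, 0.992, -0.002, -0.023]
contact_force: [-5.3, -2.1, 2.0]
opening: 0.274
```

Run:
```python
from tip import *
S,T,s=show(None,12,nets=True)
save(S,"c12",(200,170,310,300),4)
```

```text
25.55 tcp [0.4688 0.3064 0.1848] yaw 194.65640155986202 [-0.1275  0.9916 -0.0018 -0.0218] F [-5.4548 -2.1726  0.4063] 0.26840458363734104
tip [0.4942 0.313  0.0797] in slot frame mm [-274.9379 -158.7484  122.5984]
pred px side [269.9913 254.9652] top [216.5562 219.8976]
[[([269.1, 253.5], 0.74), ([327.5, 234.8], 0.61)], [([222.0, 432.1], 0.73), ([188.7, 226.3], 0.49)]]
```

View pics/c12.png

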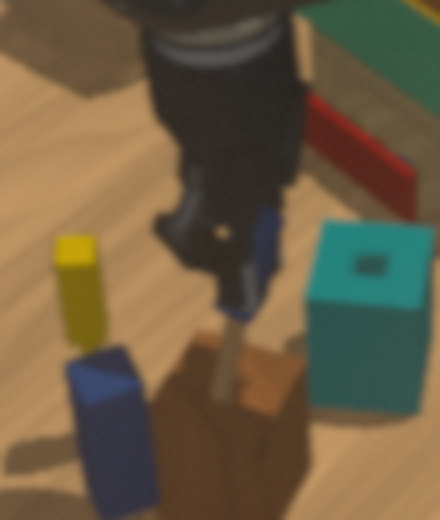

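The stick is turning back upright, with its tip held in the hole mouth of the wooden stand. That was my last picture; from here I go by numbers.

>>> servo_tool --pt "0 0.19 0.05 -0.02 0" --pt "0 0.38 0.1 -0.04 0" --pt "0 0.51 0.135 -0.08 0" --pt "0 0.64 0.168 -0.125 0" --pt "0 0.69 0.18 -0.24 0" --pt "0 0.69 0.18 -0.34 0" --pt "0 0.65 0.17 -0.44 0" --pt "0 0.6 0.157 -0.54 0" --pt "0 0.59 0.155 -0.7 0" --pt "0 0.59 0.155 -0.7 0"

```text
time: 26.48
eef_pos: [0.4922, 0.3124, 0.1554]
tcp_rot: [-0.128, 0.992, -0.002, -0.021]
contact_force: [0.0, 0.3, -1.3]
opening: 0.27
```

Run:
```python
from tip import *
S,T,s=show(None,0,nets=False)
for q in("stick_handle",):
    print([(d["centre"],round(d["conf"],2)) for d in ctrl.landmark_of(S,q)],uv(S,s["eef_pos"]+[0,0,.0187])[::-1])
```

```text
26.5833 tcp [0.4926 0.3126 0.1565] yaw 194.6598234838957 [-0.1276  0.9916 -0.0017 -0.021 ] F [ 0.2722 -0.7137 -1.5688] 0.2751835176328032
tip [0.4926 0.3126 0.0487] in slot frame mm [-292.0864 -160.2512   96.688 ]
pred px side [279.0883 256.5209] top [218.227  222.7301]
[([242.1, 215.6], 0.85), ([276.6, 225.0], 0.58), ([243.2, 253.8], 0.48)] [240.746  252.7539]
```

>>> servo_tool --pt "0 -0.01 0 -0.15 0" --pt "0 -0.02 0 -0.3 0" --pt "0 -0.02 0 -0.45 0" --pt "0 -0.02 0 -0.6 0" --pt "0 -0.02 0 -0.75 0" --pt "0 -0.02 0 -0.9 0" --pt "0 -0.02 0 -1 0" --pt "0 -0.02 0 -1.08 0" --pt "0 -0.02 0 -1.08 0" --pt "0 -0.02 0 -1.08 0"

```text
time: 27.47
eef_pos: [0.4921, 0.3127, 0.1136]
tcp_rot: [-0.128, 0.992, -0.002, -0.021]
contact_force: [0.2, -0.1, -0.5]
opening: 0.27
```

Run:
```python
from tip import *
S,T,s=show(None,0,nets=False)
```

```text
27.5667 tcp [0.4921 0.3127 0.1137] yaw 194.65932941040649 [-0.1276  0.9916 -0.0016 -0.0205] F [-0.1217 -0.027  -0.7246] 0.2725740294155333
tip [0.4921 0.3127 0.0059] in slot frame mm [-316.6295 -160.7498   61.6918]
pred px side [290.9751 257.7913] top [219.7881 226.1512]
```

>>> servo_tool --pt "0 0 0 -0.04 0" --pt "0 0 0 -0.06 0" --pt "0 0 0 -0.06 0" --pt "0.1 0 0 0 0" --pt "0.65 0 0 0 0" --pt "0.65 0 0 0 0" --pt "0.65 0 0 0 0" --pt "0.65 0 0 0 0" --pt "0.65 0 0 0 0" --pt "0.65 0 0 0 0"

```text
time: 28.4
eef_pos: [0.4921, 0.3127, 0.1136]
tcp_rot: [-0.128, 0.992, -0.002, -0.021]
contact_force: [0.2, -0.2, -0.1]
opening: 0.651
```

>>> servo_tool --pt "0.65 0 0 0.2 0" --pt "0.65 0 0 0.5 0" --pt "0.65 0 0 0.9 0" --pt "0.65 0 0 1.4 0" --pt "0.65 0 0 2 0" --pt "0.65 0 0 2.6 0" --pt "0.65 0 0 3.3 0" --pt "0.65 0 0 4 0" --pt "0.65 0 0 4.5 0" --pt "0.65 0 0 4.5 0"

```text
time: 29.23
eef_pos: [0.4943, 0.3137, 0.3017]
tcp_rot: [-0.128, 0.992, 0.0, -0.015]
contact_force: [0.2, 0.8, 0.2]
opening: 0.649
```

>>> servo_tool --pt "0.65 0.3 -0.8 0 0" --pt "0.65 0.6 -1.6 0 0" --pt "0.65 0.8 -2.4 0 0" --pt "0.65 1 -3.2 0 0" --pt "0.65 1.2 -4 0 0" --pt "0.65 1.4 -4.8 0 0" --pt "0.65 1.5 -5.5 0 0" --pt "0.65 1.5 -5.5 0 0" --pt "0.65 1.5 -5.5 0 0" --pt "0.65 1.5 -5.5 0 0"

```text
time: 30.07
eef_pos: [0.554, 0.0941, 0.3016]
tcp_rot: [-0.128, 0.992, 0.0, -0.015]
contact_force: [0.5, -0.5, 0.2]
opening: 0.652
```

Run:
```python
from tip import *
S=ctrl.read_camera("side");T=ctrl.read_camera("top");s=ctrl.get_state();print(s["time"],s["eef_pos"],s["dq"].round(3),s["opening"],s["contact_force"])
o=cv2.imread("pics/s0.png")[...,::-1].astype(int);n=S["frame"].astype(int)
def blue(f):
    m=((f[...,2]-f[...,0])>15)&((f[...,2]-f[...,1])>10);m=m[235:285,243:268];p=np.argwhere(m)+[235,243];return len(p),p.mean(0),p.min(0),p.max(0)
print("blue handle before/after",blue(o),blue(n))
t0=cv2.imread("pics/t0.png")[...,::-1].astype(int)
def bt(f):
    m=((f[...,2]-f[...,0])>15)&((f[...,2]-f[...,1])>10);p=np.argwhere(m[205:230,203:230])+[205,203];return len(p),p.mean(0)
print("top",bt(t0),bt(T["frame"].astype(int)))
for q in("pot","cup","kit","phone","jar","offcut","stick_handle"):print(q,[[(np.round(d["centre"]).tolist(),round(d["conf"],2)) for d in ctrl.landmark_of(P,q)[:3]] for P in(S,T)])
red=lambda f:len(np.argwhere(((f[...,0]-f[...,1])>50)&((f[...,0]-f[...,2])>40))[:]) 
print("drawer red px",red(o[180:225,270:325]),red(n[180:225,270:325]))
```

```text
30.1667 [0.554  0.0948 0.3016] [ 0.008  0.001 -0.002 -0.003 -0.002 -0.001] 0.6527647172185834 [ 0.4708  0.064  -0.1499]
blue handle before/after (76, array([246.1447, 254.0789]), array([242, 249]), array([250, 259])) (126, array([249.4127, 253.7778]), array([242, 248]), array([267, 259]))
top (111, array([215.    , 214.2072])) (111, array([214.8649, 213.8559]))
pot [[([169.0, 384.0], 0.56), ([275.0, 350.0], 0.3)], [([220.0, 432.0], 0.57), ([183.0, 336.0], 0.53)]]
cup [[([274.0, 175.0], 0.77)], [([157.0, 202.0], 0.67)]]
kit [[([138.0, 367.0], 0.66), ([203.0, 318.0], 0.43)], [([176.0, 474.0], 0.63)]]
phone [[([199.0, 420.0], 0.9)], [([274.0, 412.0], 0.97)]]
jar [[([337.0, 187.0], 0.81)], [([202.0, 162.0], 0.77)]]
offcut [[([274.0, 348.0], 0.75), ([137.0, 367.0], 0.44)], [([273.0, 409.0], 0.24)]]
stick_handle [[([276.0, 223.0], 0.81), ([240.0, 220.0], 0.68), ([259.0, 257.0], 0.65)], [([224.0, 169.0], 0.74), ([218.0, 218.0], 0.7), ([219.0, 214.0], 0.51)]]
drawer red px 0 127
```

```bash
python3 -c "
from plant import ctrl
print(ctrl.sign_off(),ctrl.get_state()['time'])"
```

```text
the job is handed in; nothing more can be done
the job is handed in; nothing more can be done
```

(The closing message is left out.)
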